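# Release the blue battery pack from its charging dock

### The arm

A 7-joint arm with a two-finger parallel gripper is mounted at the origin on the work surface. World frame = base frame: x ahead of the robot, y to its left, z up, the work surface at z = 0. Lengths are in m, angles in rad, forces in N, time in s.
With the tool pointing down it reaches from about 0.35 to 0.9 m from the base axis. Payload 8.1 kg.
Tool frame: the origin (TCP) lies midway between the tips of the shut fingers; the grasp point (between the pads) lies 19 mm behind it; z points along the fingers, y is the line along which they close (so a half turn about z gives the same grasp; the last joint's range is limited). The gripper opens to 92 mm and grips with 3 to 60 N. Pads are 19 mm wide; open, the fingers measure 130 mm over their backs; the gripper's body (75 mm by 190 mm) begins 47 mm behind the grasp point.
Start: joints at [1.143, 0.434, 0.025, 1.573, -0.012, 1.134, -0.075], TCP at [0.199, -0.592, 0.227] pointing down, gripper open.
Joint ranges: [-2.62, 2.62], [-0.44, 2.09], [-1.27, 1.32], [0.08, 2.57], [-1.32, 4.46], [0.12, 2], [-2.74, 2.74]. Speed limits (rad/s): [2.22, 2.22, 3.01, 3.01, 3.14, 3.14, 3.14].

### API

Orientations are given as a rotation vector (axis times angle).
In Python, from cell import arm gives the robot as it stands.
- The arm moves only by the tool send_rows, never from a script. Its argument "increments" is a list of rows, each a list of 3 entries, a list of its own where there are three numbers: the finger opening in cm, from 0 to 9.18, then the shift along the tool's x, y, z in cm, then the turn, a rotation vector about the tool's x, y, z in rad. A call has 1 to 5 rows; each row shifts and turns the commanded pose from where the row before left it, along the tool's axes as they then stand; what a row does not reach is not made up. A row lasts 1/10 s, in which the tool goes at most 50 mm and 8.59 degrees, less where a joint would pass 70% of its speed; a pose out of reach is approached as far as the arm can. A call is refused whole if a number of a shift passes 5 or a number of a turn 0.15, either way. A call with a gripper value outside its range is refused whole. The fingers move at their own pace and stop on an object; "force" is the grip in N (left out, the last holds). Time passes only in rows, so rows that do not move let the fingers close. It gives the time, the measured TCP pose, the force, the opening and the grip force at its end, in the units of the state.
- arm.observe(): the state, without advancing time (a new reading comes with each control period).
- arm.get_image(name): name is "scene" or "top" or "wrist"; returns the picture (400x640x3 uint8, red, green, blue); there is no depth.
- arm.camera_params(name): a dict with "camera_matrix" (3x3 intrinsics, pixels), "R" (3x3) and "t" (3): a world point X has camera coordinates R X + t. Camera axes: x right, y down, z forward; pixel columns grow to the right and rows downward; lengths in m; the calibration is good to about 2 mm. A picture is of the moment at which its call begins: read the wrist's pose just before it. camera_params takes no time and is no camera call; for the wrist camera it gives the pose at the moment of the call.
- arm.sign_off(): hands the job in; it is judged then, once.
The state is a dict: "clock": time; "joints": joint angles; "dq": joint speeds; "joint_efforts": joint torques, N m; "position": TCP position; "ee_rot": TCP orientation; "force": force on the tool from outside, world axes, zero at the start; "ft_torque": the same for the moment, N m; "width": opening from 0.0 (shut) to 1.0 (fully open); "gripper_force": force on a finger pad.
Only numpy, scipy, OpenCV 4.12 (cv2) and the standard library are available. Lean on these libraries where they do the work, as an engineer would, in place of code of your own. Each camera call takes 0.05 s, during which the arm holds its last target. There are 200 camera calls.

### The job

Two desk chargers at the nurses' station each hold a battery pack. Press the blue-capped pack down into its charger until the catch lets go and it springs up, then pull it out and set it down gently, standing upright, in the steel tray. Leave the orange-capped pack alone in its charger.

Things in the scene. Friction and masses are not known exactly. Their poses are not given: they have to be found in the camera images.
- battery_blue: The pack to take, 160 g, upright. Origin: centre of underside, z up. Black foot, lowest 30 mm: 44 (x) by 40 mm (y). Above it the pack spans x -14 to +22 mm. Blue cap, top 22 mm of the 64 mm height: 36 (x) by 34 mm (y), centre x +4 mm. Starts latched, underside 16, cap top 80 mm above desk; pulling won't free it. Sprung up, underside 36, cap top 100 mm: loose, grip cap across y, lift straight out.
- dock_blue: Fixed white charger of the blue pack; origin on the desk below the pack's, same axes. Spans x -50 to +33, y -32 to +32 mm, top 70 mm above desk. Push the middle of the cap straight down (it yields at about 6 N) to the hard stop at 9 mm; the catch lets go after 4 to 7 mm. As you back off, a spring lifts the pack to 20 mm above its start and holds it there; foot in the bay with 1.5 mm play each side.
- battery_orange: The pack to leave alone: like the blue one but with an orange cap, latched in its own identical charger; it would spring up likewise if pressed.
- tray: Loose shallow steel tray, open at the top, 160 mm (x) by 130 mm (y) outside, 18 mm high, walls and floor 4 to 5 mm thick, 0.8 kg, lying empty on the desk. Origin: centre of its underside.

How it is judged:
On the way, in this order (a step that is already met when the one before it is completed fails the run):
1. the blue pack is pushed down into its dock (at least 3 mm) (height (world z) of battery_blue below 0.0135 m).
2. the blue pack has sprung up, 12 mm or more above where it started (height (world z) of battery_blue above 0.028 m), for 0.2 s.
At the end, for the whole second after the job is handed in: The blue-capped pack stands upright (within 10 degrees), released and at rest, on the floor of the steel tray, anywhere inside its walls; the orange-capped pack is still latched in its dock, within 6 mm of where it started (x of battery_blue in the frame of tray between -0.07 and 0.07 m and y of battery_blue in the frame of tray between -0.055 and 0.055 m and height (world z) of battery_blue below 0.012 m and angle between battery_blue's own z axis and vertical below 0.17 rad and contact force between battery_blue and tray above 0.5 N and linear speed of battery_blue below 0.02 m/s and distance of battery_orange from where it was at the start of the episode below 0.006 m); the robot touches nothing.
It fails at once if the orange pack is pressed, sprung or shifted (more than 6 mm) (distance of battery_orange from where it was at the start of the episode above 0.006 m).
It fails at once if the blue pack is let fall from more than about 15 mm (contact force between battery_blue and the fingers below 0.05 N and linear speed of battery_blue above 0.55 m/s).
It fails at once if the blue pack is slammed into the tray (more than 60 N) (contact force between battery_blue and tray above 60 N).
It also fails if it takes over 54 s, if anything falls off the work surface, if the arm or the gripper's body presses on something with over 40 N, if the wrist force passes 120 N, or if a joint passes its speed limit or range.

## Working session

There is one attempt and no reset: what is moved stays moved. The work goes in short steps, Python scripts to look and compute and a tool call to move; the robot and the scene stay as the last step left them, time stands still between calls to the robot, and variables do not carry over. Pictures are saved under pics/ and viewed, at most 10 in all, crops included, and the job is handed in when it is done.

Besides the shell and the picture viewer there is one more tool, called after "Emit:" in YAML: its name, and indented under it one key for each argument. send_rows: Moves the arm, as the interface text tells. Its arguments: {"type":"object","properties":{"increments":{"type":"array"},"force":{"type":"number"}},"required":["increments"]}

```bash
mkdir -p pics; python3 - <<'E'
from cell import arm
import cv2,numpy as np
s=arm.observe();print(s['clock'],s['position'],s['ee_rot'],s['width'])
for n in['scene','top']:
    cv2.imwrite(f'pics/{n}0.png',arm.get_image(n)[:,:,::-1])
    p=arm.camera_params(n);print(n,np.round(p['camera_matrix'],1).tolist(),np.round(p['R'],3).tolist(),np.round(p['t'],3), -p['R'].T@p['t'])
E
```

```text
0.0 [ 0.199239   -0.59186713  0.22594981] [-3.09880105e+00 -5.07649391e-01  6.26785231e-04] 1.0031375907435502
scene [[505.1, 0.0, 314.6], [0.0, 505.1, 196.9], [0.0, 0.0, 1.0]] [[0.196, 0.981, 0.003], [0.816, -0.162, -0.555], [-0.544, 0.111, -0.832]] [-0.127 -0.397  1.394] [ 1.10659719 -0.09441775  0.93954401]
top [[416.5, 0.0, 315.7], [0.0, 416.5, 199.7], [0.0, 0.0, 1.0]] [[-0.102, -0.995, 0.002], [-0.973, 0.099, -0.207], [0.206, -0.023, -0.978]] [0.037 0.518 0.809] [0.34098609 0.00440197 0.8989849 ]
```

View pics/scene0.png

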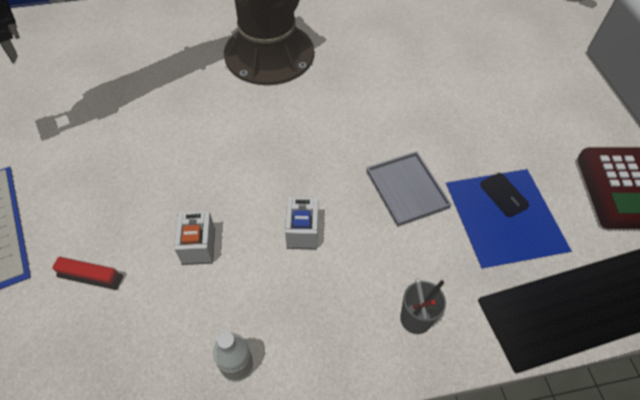

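View pics/top0.png

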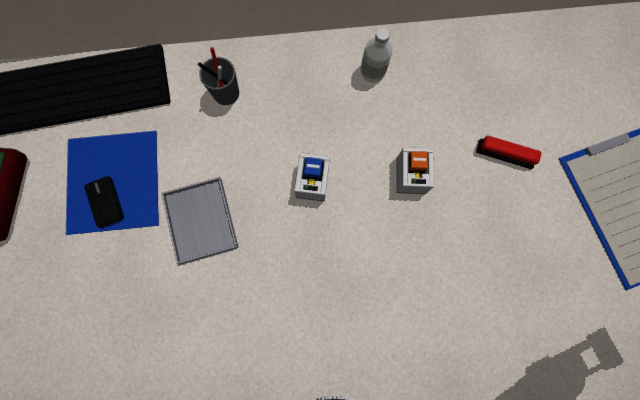

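The scene view shows the blue cap near (302,218), orange near (191,234) and the tray at about (409,188). In the top view they are near (313,168), (419,161) and (200,221). I'll enlarge both blue docks and trays in one composite.

```bash
python3 - <<'E'
import cv2,numpy as np
a=cv2.imread('pics/scene0.png');b=cv2.imread('pics/top0.png')
c=lambda im,x,y,w,h,f:cv2.resize(im[y:y+h,x:x+w],None,fx=f,fy=f,interpolation=cv2.INTER_CUBIC)
t=np.hstack([c(a,275,190,50,60,8),c(b,290,145,50,60,8)])
cv2.imwrite('pics/crop1.png',t)
E
```

```text
(no output)
```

View pics/crop1.png

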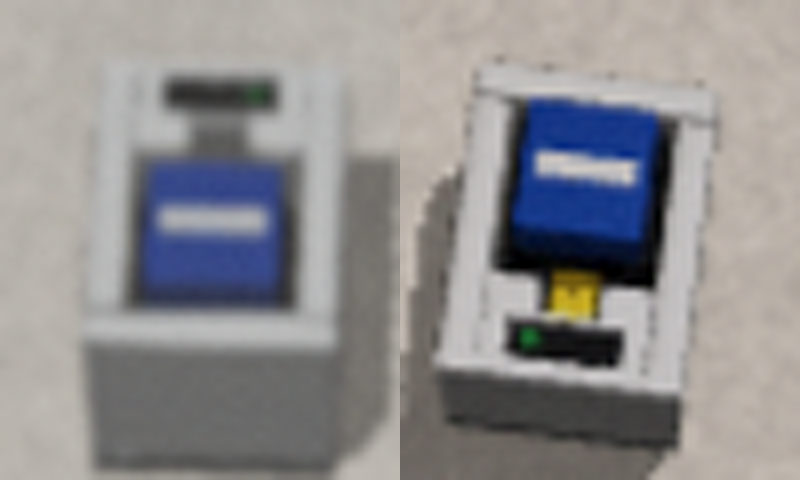

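```bash
cat >h.py <<'E'
from cell import arm
import cv2,numpy as np
def P(n):
    p=arm.camera_params(n);return p['camera_matrix']@np.c_[p['R'],p['t']]
def tri(Pa,Pb,a,b):
    X=cv2.triangulatePoints(Pa,Pb,np.float64(a).T,np.float64(b).T);return (X[:3]/X[3]).T
E
python3 - <<'E'
from h import *
s=lambda u,v:(275+u/8-.5,190+v/8-.5)
t=lambda u,v:(290+u/8-.5,145+v/8-.5)
A=[s(88,342),s(335,347),s(340,62),s(105,62),s(212,220),(367,167),(416,153),(450,205),(398,223)]
B=[t(318,88),t(80,65),t(40,367),t(280,392),t(185,168),(237,242),(178,263),(163,190),(221,179)]
X=tri(P('scene'),P('top'),A,B);print(X.round(4))
d=X[:4];ax=(d[0]+d[1]-d[2]-d[3]);print('dock yaw',np.arctan2(ax[1],ax[0]),np.linalg.norm(ax)/2,d.mean(0))
ay=d[1]+d[2]-d[0]-d[3];print(np.arctan2(-ay[0],ay[1]),np.linalg.norm(ay)/2)
print('tray',X[5:].mean(0))
s=arm.observe();R=cv2.Rodrigues(np.array(s['ee_rot']))[0];print(R.round(3))
print(arm.camera_params('wrist'))
E
```

```text
[[ 0.6075 -0.0518  0.0663]
 [ 0.6203  0.0087  0.0653]
 [ 0.5396  0.0264  0.0688]
 [ 0.5271 -0.0336  0.0679]
 [ 0.5858 -0.0157  0.078 ]
 [ 0.4518  0.1592  0.0242]
 [ 0.422   0.2884  0.0072]
 [ 0.5819  0.3127  0.017 ]
 [ 0.5975  0.1906  0.0056]]
dock yaw -0.21921853100701805 0.08258164019356437 [ 0.57360173 -0.01257651  0.06708152]
-0.20711159702488305 0.061529366432974957
tray [0.5133101  0.2377116  0.01350537]
[[ 0.948  0.319 -0.001]
 [ 0.319 -0.948  0.001]
 [-0.    -0.001 -1.   ]]
{'camera_matrix': array([[289.38583375,   0.        , 317.52988085],
       [  0.        , 289.38583375, 199.06471418],
       [  0.        ,   0.        ,   1.        ]]), 'R': array([[ 0.3183745 , -0.94796361, -0.0016341 ],
       [-0.90552798, -0.30463154,  0.29532812],
       [-0.28045811, -0.09254522, -0.95539449]]), 't': array([-0.62390344, -0.03649255,  0.3912057 ])}
```

Emit:
send_rows:
  increments:
    - [9.0, [3.6, -2.8, 0], [0, 0, 0]]
    - [6.0, [3.6, -2.8, 0], [0, 0, 0]]
    - [4.0, [3.6, -2.8, 0], [0, 0, 0]]
    - [2.0, [3.6, -2.8, 0], [0, 0, 0]]
    - [0, [3.6, -2.8, 0], [0, 0, 0]]
  force: 20

```text
clock: 0.6
position: [0.3259, -0.4004, 0.2265]
ee_rot: [-3.1, -0.508, 0.0]
force: [0.3, -0.3, -0.5]
width: 0.679
gripper_force: 0.0
```

Emit:
send_rows:
  increments:
    - [0, [3.6, -2.8, 0], [0, 0, 0]]
    - [0, [3.6, -2.8, 0], [0, 0, 0]]
    - [0, [3.6, -2.8, 0], [0, 0, 0]]
    - [0, [3.6, -2.8, 0], [0, 0, 0]]
    - [0, [3.6, -2.8, 0], [0, 0, 0]]

```text
clock: 1.1
position: [0.4518, -0.2104, 0.2266]
ee_rot: [3.1, 0.508, -0.0]
force: [1.6, -0.9, 0.4]
width: 0.245
gripper_force: 0.0
```

Emit:
send_rows:
  increments:
    - [0, [0, 0, 0], [0, 0, 0.135]]
    - [0, [0, 0, 0], [0, 0, 0.135]]
    - [0, [0, 0, 0], [0, 0, 0.135]]
    - [0, [0, 0, 0], [0, 0, 0.135]]
    - [0, [0, 0, 0], [0, 0, 0]]

```text
clock: 1.6
position: [0.4511, -0.212, 0.2265]
ee_rot: [3.123, -0.341, -0.001]
force: [0.0, 0.6, 0.4]
width: 0.006
gripper_force: 0.0
```

Emit:
send_rows:
  increments:
    - [0, [1.8, -4.4, 0], [0, 0, 0]]
    - [0, [1.8, -4.4, 0], [0, 0, 0]]
    - [0, [1.8, -4.4, 0], [0, 0, 0]]
    - [0, [1.8, -4.4, 0], [0, 0, 0]]
    - [0, [1.8, -4.4, 0], [0, 0, 0]]

```text
clock: 2.1
position: [0.5869, -0.0149, 0.2266]
ee_rot: [3.124, -0.331, -0.0]
force: [0.2, -0.0, 0.3]
width: 0.001
gripper_force: 0.0
```

Emit:
send_rows:
  increments:
    - [0, [0, 0, 2.5], [0, 0, 0]]
    - [0, [0, 0, 2.5], [0, 0, 0]]
    - [0, [0, 0, 0], [0, 0, 0]]

```text
clock: 2.4
position: [0.5839, -0.0163, 0.1733]
ee_rot: [3.123, -0.331, -0.01]
force: [-1.1, -0.3, 0.3]
width: 0.004
gripper_force: 0.0
```

```bash
python3 - <<'E'
from h import *
s=arm.observe();print(s['position'],s['force'])
p=P('wrist');im=arm.get_image('wrist')[:,:,::-1]
cv2.imwrite('pics/w1.png',im)
for X in[(.586,-.0155,.08),(.5858,-.0157,.078)]:
    q=p@np.r_[X,1];print(q[:2]/q[2])
np.save('pw1',p)
E
```

```text
[ 0.5838862  -0.01633641  0.1733285 ] [-1.10736507 -0.3342684   0.34364672]
[316.32062576 199.18139341]
[316.58716129 198.68104801]
```

View pics/w1.png

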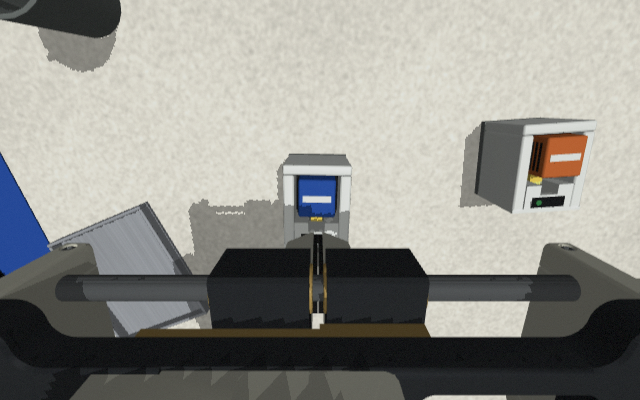

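The wrist view puts the blue cap label at (317,199), against a predicted (316,199), so the position is confirmed and I'll go down.

Emit:
send_rows:
  increments:
    - [0, [0, 0, 2.5], [0, 0, 0]]
    - [0, [0, 0, 2.5], [0, 0, 0]]
    - [0, [0, 0, 2.0], [0, 0, 0]]
    - [0, [0, 0, 1.0], [0, 0, 0]]
    - [0, [0, 0, 0], [0, 0, 0]]

```text
clock: 2.95
position: [0.586, -0.0168, 0.0966]
ee_rot: [3.123, -0.337, -0.001]
force: [0.4, -0.2, 0.3]
width: 0.007
gripper_force: 0.0
```

Emit:
send_rows:
  increments:
    - [0, [0, 0, 0], [0, 0, 0]]
    - [0, [0, 0, 0], [0, 0, 0]]

```text
clock: 3.15
position: [0.5872, -0.0164, 0.0982]
ee_rot: [-3.123, 0.337, -0.004]
force: [0.7, -0.2, -0.8]
width: 0.005
gripper_force: 0.0
```

Emit:
send_rows:
  increments:
    - [0, [0, 0, 0.7], [0, 0, 0]]
    - [0, [0, 0, 0.5], [0, 0, 0]]
    - [0, [0, 0, 0.4], [0, 0, 0]]
    - [0, [0, 0, 0.3], [0, 0, 0]]
    - [0, [0, 0, 0.2], [0, 0, 0]]

```text
clock: 3.65
position: [0.5863, -0.0165, 0.0757]
ee_rot: [3.123, -0.338, 0.0]
force: [-1.1, -0.5, 6.5]
width: -0.0
gripper_force: 2.9
```

Emit:
send_rows:
  increments:
    - [0, [0, 0, 0.15], [0, 0, 0]]
    - [0, [0, 0, 0], [0, 0, 0]]

```text
clock: 3.85
position: [0.5862, -0.0164, 0.0742]
ee_rot: [3.123, -0.337, 0.0]
force: [-1.4, -0.3, 4.4]
width: 0.007
gripper_force: 2.2
```

Emit:
send_rows:
  increments:
    - [0, [0, 0, 0.15], [0, 0, 0]]
    - [0, [0, 0, 0.1], [0, 0, 0]]
    - [0, [0, 0, 0], [0, 0, 0]]

```text
clock: 4.15
position: [0.5863, -0.0164, 0.0718]
ee_rot: [3.123, -0.338, 0.0]
force: [-1.8, -0.2, 4.9]
width: 0.007
gripper_force: 2.4
```

Emit:
send_rows:
  increments:
    - [0, [0, 0, 0.1], [0, 0, 0]]
    - [0, [0, 0, 0.05], [0, 0, 0]]
    - [0, [0, 0, 0], [0, 0, 0]]

```text
clock: 4.45
position: [0.5866, -0.0165, 0.0714]
ee_rot: [3.123, -0.338, 0.002]
force: [-4.2, -1.0, 14.4]
width: 0.005
gripper_force: 7.5
```

Force has jumped to 14 N, so it's at the hard stop. Backing off.

Emit:
send_rows:
  increments:
    - [0, [0, 0, -0.5], [0, 0, 0]]
    - [0, [0, 0, -1.0], [0, 0, 0]]
    - [0, [0, 0, -1.0], [0, 0, 0]]
    - [0, [0, 0, -1.5], [0, 0, 0]]
    - [0, [0, 0, -2], [0, 0, 0]]

```text
clock: 4.95
position: [0.5856, -0.0164, 0.1306]
ee_rot: [3.123, -0.337, -0.002]
force: [-0.1, 0.3, 0.1]
width: 0.007
gripper_force: 0.0
```

Emit:
send_rows:
  increments:
    - [5, [0, 0, -2], [0, 0, 0]]
    - [8, [0, 0, -2], [0, 0, 0]]
    - [8, [0, 0, 0], [0, 0, 0]]
    - [8, [0, 0, 0], [0, 0, 0]]

```text
clock: 5.35
position: [0.5863, -0.0164, 0.1706]
ee_rot: [-3.123, 0.338, -0.001]
force: [-0.5, 0.5, -0.8]
width: 0.303
gripper_force: 0.0
```

```bash
python3 - <<'E'
from h import *
s=arm.observe();print(s['position'],s['width'])
p=P('wrist');im=arm.get_image('wrist')[:,:,::-1]
b=arm.get_image('top')[145:205,270:360,::-1]
im=im[100:350,100:540]
cv2.imwrite('pics/w2.png',np.hstack([im,cv2.resize(b,(360,250),interpolation=2)]))
for X in[(.586,-.0155,.08),(.586,-.0155,.1)]:
  for n,P_ in(('w',p),('t',P('top'))):
    q=P_@np.r_[X,1];print(n,X,q[:2]/q[2])
E
```

```text
[ 0.58630525 -0.01640305  0.17064943] 0.30274405938789395
w (0.586, -0.0155, 0.08) [316.97053323 203.26806484]
t (0.586, -0.0155, 0.08) [312.3321697  165.10825929]
w (0.586, -0.0155, 0.1) [316.90950135 210.65188952]
t (0.586, -0.0155, 0.1) [312.27413519 162.22240033]
```

View pics/w2.png

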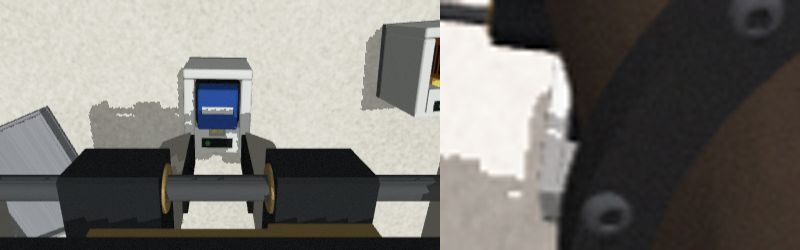

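The label is at (317,210), which matches a cap top of 0.100 m, so the pack has sprung. Going down to grasp.

Emit:
send_rows:
  increments:
    - [8, [0, 0, 0], [0, 0, 0]]
    - [8, [0, 0, 0], [0, 0, 0]]
    - [8, [0, 0, 0], [0, 0, 0]]
    - [8, [0, 0, 1.5], [0, 0, 0]]
    - [8, [0, 0, 2], [0, 0, 0]]

```text
clock: 5.95
position: [0.587, -0.0164, 0.1356]
ee_rot: [-3.123, 0.338, -0.003]
force: [0.9, -0.2, -0.2]
width: 0.826
gripper_force: 0.0
```

Emit:
send_rows:
  increments:
    - [8, [0, 0, 2], [0, 0, 0]]
    - [8, [0, 0, 1.5], [0, 0, 0]]
    - [8, [0, 0, 1.5], [0, 0, 0]]
    - [8, [0, 0, 0.7], [0, 0, 0]]
    - [8, [0, 0, 0], [0, 0, 0]]

```text
clock: 6.45
position: [0.5855, -0.0165, 0.0773]
ee_rot: [3.123, -0.337, -0.003]
force: [0.0, -0.5, -0.8]
width: 0.869
gripper_force: 0.0
```

Emit:
send_rows:
  increments:
    - [6, [0, -0.08, 0.15], [0, 0, 0]]
    - [4.5, [0, 0, 0], [0, 0, 0]]
    - [3.8, [0, 0, 0], [0, 0, 0]]
    - [3.0, [0, 0, 0], [0, 0, 0]]
    - [2.0, [0, 0, 0], [0, 0, 0]]
  force: 20

```text
clock: 6.95
position: [0.5866, -0.0157, 0.0771]
ee_rot: [-3.123, 0.337, -0.001]
force: [0.7, 0.1, -0.5]
width: 0.485
gripper_force: 0.0
```

Emit:
send_rows:
  increments:
    - [2, [0, 0, 0], [0, 0, 0]]
    - [2, [0, 0, 0], [0, 0, 0]]
    - [2, [0, 0, 0], [0, 0, 0]]
    - [2, [0, 0, 0], [0, 0, 0]]

```text
clock: 7.35
position: [0.5865, -0.0158, 0.0769]
ee_rot: [3.123, -0.338, 0.0]
force: [-1.7, -1.3, 1.5]
width: 0.425
gripper_force: 20.0
```

Emit:
send_rows:
  increments:
    - [2, [0, 0, -0.5], [0, 0, 0]]
    - [2, [0, 0, -1], [0, 0, 0]]
    - [2, [0, 0, -1.5], [0, 0, 0]]
    - [2, [0, 0, -1.5], [0, 0, 0]]
    - [2, [0, 0, -1.5], [0, 0, 0]]

```text
clock: 7.85
position: [0.5863, -0.0155, 0.1379]
ee_rot: [-3.123, 0.337, -0.0]
force: [-0.1, -0.8, -2.1]
width: 0.417
gripper_force: 20.0
```

Emit:
send_rows:
  increments:
    - [2, [0, 0, -1.5], [0, 0, 0]]
    - [2, [0, 0, -1.5], [0, 0, 0]]
    - [2, [0, 0, 0], [0, 0, 0]]

```text
clock: 8.15
position: [0.5877, -0.0154, 0.1693]
ee_rot: [-3.123, 0.337, -0.006]
force: [-0.6, -0.2, -1.9]
width: 0.418
gripper_force: 20.0
```

```bash
python3 - <<'E'
from h import *
s=arm.observe();print(s['position'],s['width'],s['force'],s['gripper_force'])
im=arm.get_image('wrist')[:,:,::-1]
b=arm.get_image('scene')[110:290,250:470,::-1]
cv2.imwrite('pics/w3.png',np.hstack([cv2.resize(im,(400,250)),cv2.resize(b,(360,250),interpolation=2)]))
E
```

```text
[ 0.58770727 -0.01535753  0.16931898] 0.4179770285214379 [-0.58630436 -0.23578963 -1.86322369] 19.99162405729294
```

View pics/w3.png

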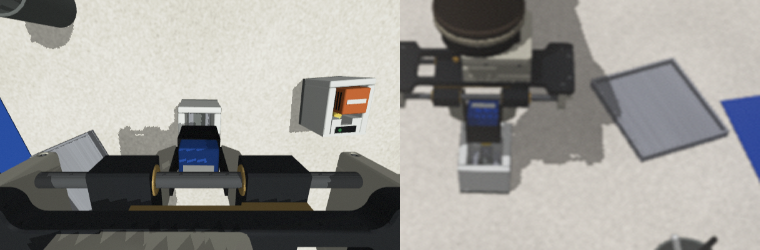

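The pack is held and the dock is empty: blue in the gripper, tray to the right. Carrying it to the tray centre, about (0.515, 0.238).

Emit:
send_rows:
  increments:
    - [2, [-0.8, -1.5, 0], [0, 0, 0]]
    - [2, [-1.5, -2.8, 0], [0, 0, 0]]
    - [2, [-1.5, -2.8, 0], [0, 0, 0]]
    - [2, [-1.5, -2.8, 0], [0, 0, 0]]
    - [2, [-1.5, -2.8, 0], [0, 0, 0]]

```text
clock: 8.75
position: [0.546, 0.1239, 0.1657]
ee_rot: [3.123, -0.338, -0.003]
force: [0.5, -0.7, -1.9]
width: 0.42
gripper_force: 20.0
```

Emit:
send_rows:
  increments:
    - [2, [-1.5, -2.8, 0], [0, 0, 0]]
    - [2, [-1.5, -2.8, 0], [0, 0, 0]]
    - [2, [-1.5, -2.8, 0], [0, 0, 0]]
    - [2, [-1.3, -2, 0], [0, 0, 0]]
    - [2, [0, 0, 0], [0, 0, 0]]

```text
clock: 9.25
position: [0.5101, 0.2412, 0.1658]
ee_rot: [-3.123, 0.328, 0.004]
force: [0.7, -0.5, -1.3]
width: 0.419
gripper_force: 20.0
```

```bash
python3 - <<'E'
from h import *
s=arm.observe();print(s['position'],s['width'],s['force'],s['gripper_force'])
im=arm.get_image('scene')[60:280,280:540,::-1]
b=arm.get_image('top')[120:300,120:300,::-1]
cv2.imwrite('pics/w4.png',np.hstack([cv2.resize(im,None,fx=1.5,fy=1.5),cv2.resize(b,(330,330),interpolation=2)]))
E
```

```text
[0.5100596  0.24124371 0.16582886] 0.4187550076519974 [ 0.68997669 -0.51171638 -1.32698682] 19.991988837718964
```

View pics/w4.png

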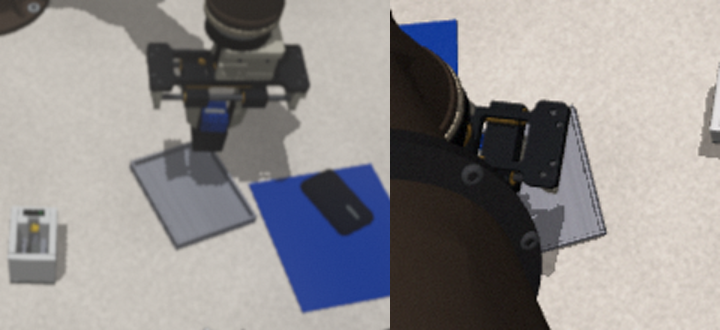

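Emit:
send_rows:
  increments:
    - [2, [0, 0, 2], [0, 0, 0]]
    - [2, [0, 0, 3], [0, 0, 0]]
    - [2, [0, 0, 3], [0, 0, 0]]
    - [2, [0, 0, 2], [0, 0, 0]]
    - [2, [0, 0, 0.8], [0, 0, 0]]

```text
clock: 9.85
position: [0.5118, 0.2345, 0.0562]
ee_rot: [3.12, -0.34, -0.005]
force: [-0.4, 0.2, -1.9]
width: 0.42
gripper_force: 20.0
```

Emit:
send_rows:
  increments:
    - [2, [0, 0, 0.3], [0, 0, 0]]
    - [2, [0, 0, 0], [0, 0, 0]]
    - [2, [0, 0, 0], [0, 0, 0]]

```text
clock: 10.15
position: [0.5134, 0.2371, 0.0567]
ee_rot: [-3.123, 0.338, -0.002]
force: [0.2, 0.3, -1.4]
width: 0.422
gripper_force: 20.0
```

Emit:
send_rows:
  increments:
    - [2, [0, 0, 0.3], [0, 0, 0]]
    - [2, [0, 0, 0.2], [0, 0, 0]]
    - [2, [0, 0, 0.2], [0, 0, 0]]
    - [2, [0, 0, 0.15], [0, 0, 0]]
    - [2, [0, 0, 0], [0, 0, 0]]

```text
clock: 10.65
position: [0.5125, 0.2369, 0.047]
ee_rot: [3.123, -0.337, -0.001]
force: [-0.6, -0.3, -1.7]
width: 0.42
gripper_force: 20.0
```

Emit:
send_rows:
  increments:
    - [2, [0, 0, 0.1], [0, 0, 0]]
    - [2, [0, 0, 0.1], [0, 0, 0]]
    - [2, [0, 0, 0], [0, 0, 0]]

```text
clock: 10.95
position: [0.5126, 0.2369, 0.0451]
ee_rot: [3.123, -0.338, -0.0]
force: [-0.1, 0.2, -2.1]
width: 0.421
gripper_force: 20.0
```

Emit:
send_rows:
  increments:
    - [2, [0, 0, 0.1], [0, 0, 0]]
    - [2, [0, 0, 0.05], [0, 0, 0]]
    - [2, [0, 0, 0], [0, 0, 0]]

```text
clock: 11.25
position: [0.5128, 0.2368, 0.0447]
ee_rot: [3.123, -0.338, 0.001]
force: [-2.8, -2.3, 9.9]
width: 0.418
gripper_force: 20.0
```

Contact with the tray floor at about 10 N. Releasing slowly, then lifting.

Emit:
send_rows:
  increments:
    - [4.2, [0, 0, -0.05], [0, 0, 0]]
    - [5, [0, 0, 0], [0, 0, 0]]
    - [6, [0, 0, 0], [0, 0, 0]]
    - [7, [0, 0, 0], [0, 0, 0]]
    - [7, [0, 0, 0], [0, 0, 0]]

```text
clock: 11.75
position: [0.5126, 0.237, 0.0441]
ee_rot: [3.123, -0.337, -0.0]
force: [0.4, -0.1, -0.1]
width: 0.743
gripper_force: 0.0
```

Emit:
send_rows:
  increments:
    - [7, [0, 0, 0], [0, 0, 0]]
    - [7, [0, 0, -1], [0, 0, 0]]
    - [7, [0, 0, -2], [0, 0, 0]]
    - [7, [0, 0, -3], [0, 0, 0]]
    - [7, [0, 0, -3], [0, 0, 0]]

```text
clock: 12.25
position: [0.5124, 0.2369, 0.1357]
ee_rot: [3.123, -0.337, -0.001]
force: [1.1, 0.3, 0.5]
width: 0.763
gripper_force: 0.0
```

Emit:
send_rows:
  increments:
    - [7, [0, 0, -3], [0, 0, 0]]
    - [7, [0, 0, -2], [0, 0, 0]]
    - [7, [-2, 0, 0], [0, 0, 0]]
    - [7, [0, 0, 0], [0, 0, 0]]

```text
clock: 12.65
position: [0.4915, 0.2423, 0.1857]
ee_rot: [-3.123, 0.334, -0.001]
force: [-1.0, -0.2, -1.0]
width: 0.76
gripper_force: 0.0
```

```bash
python3 - <<'E'
from h import *
s=arm.observe();print(s['clock'],s['position'],s['width'],s['force'],s['gripper_force'])
im=arm.get_image('scene')[60:280,150:540,::-1]
b=arm.get_image('wrist')[:,:,::-1]
cv2.imwrite('pics/w5.png',np.hstack([im,cv2.resize(b,(352,220))]))
E
```

```text
12.65 [0.49148678 0.24228193 0.18565927] 0.760306514803567 [-1.00991533 -0.215982   -0.97122742] 0.0
```

View pics/w5.png

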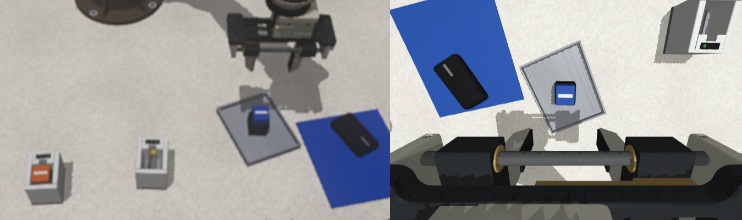

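The blue pack stands upright in the middle of the tray at about (259,120) in the scene crop, the gripper is clear, and the orange pack is untouched in its dock.

```bash
python3 -c "
from cell import arm
print(arm.sign_off())"
```

```text
the job is handed in; nothing more can be done
None
```

The blue pack was pressed, sprang up, and now stands upright in the steel tray; the orange pack was left in its charger, and the job is handed in (no verdict returned).

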